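# Shut the restocked drawer, then hold the brass pull flush on the sloping flap

### The job

The little red-brown drawer unit on the shop counter has just been restocked: first push its open drawer fully shut. Then pick up the brass bar pull by its bar and offer it up to the unit's sloping flap, bar level across the slope, tilted so that its backplate lies flush on the flap and squarely covers the pale paper rectangle, and keep it pressed there gently but definitely (about 5 to 15 N) as if its adhesive pad were taking; finish while still gripping and pressing it. Leave the black pull and the other things on the counter where they are.

Things in the scene. Friction and masses are not known exactly. Their poses are not given: they have to be found in the camera images.
- drawer_knob (a point): Front face of the round brass knob (22 mm wide, standing out 22 mm) in the middle of the drawer front, 40 mm above the counter. Axes of the unit: x into the unit (the drawer shuts along +x), y to the left, z up. The drawer front is 190 mm wide, 8 to 68 mm above the counter; shut, it is level with the unit's front. The unit is 180 deep, 220 wide, 80 mm high.
- drawer (a joint): How far the drawer is open, m: 0 fully shut, starts 0.04 to 0.075, at most 0.09. About 1.5 N of friction; it stays where it is left.
- flap_spot (a point): Centre of the pale paper rectangle (90 mm across by 36 mm up the slope, paper-thin) on the flap's upper face, in the middle of the flap, 75 mm up the slope from its front edge. x points up the slope (away from the robot), y level across the flap to the left, z out of the face.
- flap: The unit's red-brown sloping flap: stiff panel 210 mm wide, 150 mm up the slope, 8 mm thick, hinged at the unit's top front edge, leaning up and away from the robot at 10 to 25 degrees to the level, different each time; its stiff hinge does not give under 25 N. Origin: middle of its front edge, underside, 8 mm below the face; axes as flap_spot.
- brass_pull: Brass bar pull lying on its backplate on the counter, right or left of the unit (the black one is on the other side). Backplate 56 (x) by 110 (y) by 5 mm. Mass about 0.16 kg. Origin: centre of the backplate's underside; z towards the bar. Same turned end for end. Gripped across its bar it can turn about the bar under a push, so it settles onto a face that one edge touches.
- pull_bar (a point): Middle of the brass pull's bar: round, 12 mm thick, along the pull's y, its centre 37 mm above the backplate's underside, on two 10 mm posts at y = -42 and +42 mm (74 mm free between them, 26 mm free under the bar). Axes as brass_pull.
- black_pull: Bystander: a pull of exactly the same shape as brass_pull but BLACK. Not the one wanted. Origin: centre of the backplate's underside.
- tape: Bystander: orange tape measure, 65 x 32 x 62 mm, origin at the centre of its underside.
- carton: Bystander: small brown carton, 60 x 80 x 40 mm, origin at the centre of its underside.
- tin: Bystander: round green tin, 70 mm diameter, 45 mm high, origin at the centre of its underside.
- driver: Bystander: screwdriver lying on the counter, about 200 mm long.

How it is judged (in metres and radians):
On the way, in this order (a step that is already met when the one before it is completed fails the run):
1. the drawer is fully shut (value of joint drawer below 0.004 m), for 0.2 s.
2. the brass pull is lifted clear of the counter in the fingers (height (world z) of brass_pull above 0.03 m and contact force between the fingers and brass_pull above 1 N), for 0.2 s.
At the end, for the whole second after the job is handed in: Drawer shut to 6 mm; fingers grip the brass pull; its backplate lies flush on the flap (0.05 rad, 3.5 mm), centred on the rectangle to 12 mm each way and square to 0.15 rad, pressed on with over 3.5 N (its weight alone gives at most 2.2 N), and still (value of joint drawer below 0.006 m and x of brass_pull in the frame of flap_spot between -0.012 and 0.012 m and y of brass_pull in the frame of flap_spot between -0.012 and 0.012 m and z of brass_pull in the frame of flap_spot between -0.0035 and 0.0035 m and angle between the z axis of brass_pull and the z axis of flap_spot, either way round below 0.05 rad and angle between the y axis of brass_pull and the y axis of flap_spot, either way round below 0.15 rad and contact force between brass_pull and flap above 3.5 N and contact force between the fingers and brass_pull above 2 N and linear speed of brass_pull below 0.01 m/s); the arm keeps its last pose, push and grip.
It fails at once if the pull is pressed on the flap with more than 40 N (contact force between brass_pull and flap above 40 N).
It fails at once if another thing on the counter is moved more than 30 mm (distance of any of black_pull, tape, carton, tin, driver from where it was at the start of the episode above 0.03 m).
It also fails if it takes over 58 s, if anything falls off the work surface, if the arm or the gripper's body presses on something with over 40 N, if the wrist force passes 120 N, or if a joint passes its speed limit or range.

### The arm

A 6-joint arm with a two-finger parallel gripper is mounted at the origin on the work surface. World frame = base frame: x ahead of the robot, y to its left, z up, the work surface at z = 0. Lengths are in mm, angles in degrees, forces in N, time in s.
With the tool pointing down it reaches from about 300 to 850 mm from the base axis. Payload 4.2 kg.
Tool frame: the origin (TCP) lies at the very end of the fingers, on their centre line; the grasp point (between the pads) lies 19 mm behind it (env.grip_depth is the distance from the TCP to the grasp point, in mm); y points along the fingers, z is the direction in which the jaws open and shut, and the axes are right-handed (so a half turn about y gives the same grasp; the last joint's range is limited). The gripper opens to 91 mm and grips with 3 to 60 N. Pads are 32 mm wide; open, the fingers measure 118 mm over their backs; the gripper's body (76 mm by 178 mm) begins 60 mm behind the grasp point.
Start: joints at [-75.802, 18.312, 89.639, -0, 72.044, -1.146], TCP at [152.154, -554.52, 213.976] pointing down, gripper open.
Joint ranges: [-177.97, 177.97], [-48.28, 115.42], [12.27, 149.76], [-77.06, 257.06], [2.81, 150.46], [-146.56, 146.56]. Speed limits (degrees/s): [147.25, 147.25, 180, 180, 180, 180].

### API

Orientations are given as [roll, pitch, yaw] about the fixed x, y, z axes, in that order (R = Rz(yaw) Ry(pitch) Rx(roll)).
In Python, from workcell import state, imaging, job, env gives the robot as it stands.
- The arm moves only by the shell command python3 -m pendant 'ROWS' [FORCE]. ROWS is JSON, a list of rows, each an object with "delta_pos": the shift along the tool's x, y, z in cm, a list of three; "twist": the turn, a rotation vector about the tool's x, y, z in degrees, a list of three; "grip": the opening in per cent of the stroke, from 0 (shut) to 100 (fully open). In form: [{"delta_pos": [tx, ty, tz], "twist": [wx, wy, wz], "grip": grip}, ...]. A call has exactly 5 rows; each row is the pose to reach, as a shift and turn from the pose commanded when the call began, along the tool's axes at that moment; what a row does not reach only later rows make up. A row lasts 1/10 s, in which the tool goes at most 50 mm and 8.59 degrees, less where a joint would pass 70% of its speed; a pose out of reach is approached as far as the arm can. A call with a gripper value outside its range is refused whole. The fingers move at their own pace and stop on an object; FORCE is the grip in N (left out, the last holds). Time passes only in rows, so rows that repeat a pose let the fingers close, or fill a call up. It gives the time, the measured TCP pose, the force and the opening at its end, in the units of the state.
- state(): the state, without advancing time (a new reading comes with each control period).
- imaging.grab_frame(name): name is "side" or "top" or "wrist"; returns (picture, depth): 384x512x3 uint8, red, green, blue; 384x512 float32, mm along the optical axis (not along the pixel's ray), 0 where there is no reading.
- imaging.camera_info(name): a dict with "fx", "fy", "cx", "cy" (pixels), "R" (3x3) and "t" (3): a world point X has camera coordinates R X + t. Camera axes: x right, y down, z forward; pixel columns grow to the right and rows downward; lengths in mm; the calibration is good to about 2 mm. The wrist camera is an equidistant fisheye: a pixel r from the principal point sees the ray r / f radians off the axis. A picture is of the moment at which its call begins: read the wrist's pose just before it. camera_info takes no time and is no camera call; for the wrist camera it gives the pose at the moment of the call.
- job.job_done(): hands the job in, once; it reports no verdict.
The state is a dict: "time_s": time; "qpos": joint angles; "qvel": joint speeds; "effort": joint torques, N m; "ee_pos": TCP position; "ee_rot": TCP orientation; "force": force on the tool from outside, world axes, zero at the start; "torque": the same for the moment, N m; "gripper_width": finger opening in mm.
Only numpy, scipy, OpenCV 4.12 (cv2) and the standard library are available. Lean on these libraries where they do the work, as an engineer would, in place of code of your own. Each camera call takes 0.05 s, during which the arm holds its last target.

## Working session

There is one attempt and no reset: what is moved stays moved. The work goes in short steps, Python scripts to look and compute and a shell command to move; the robot and the scene stay as the last step left them, time stands still between calls to the robot, and variables do not carry over. Pictures are saved under pics/ and viewed, and the job is handed in when it is done.

```bash
ls; mkdir -p pics; cat > h.py <<'E'
import numpy as np, cv2
from workcell import state, imaging, job, env
from scipy.spatial.transform import Rotation as Ro
def grab(n,name):
    p,d=imaging.grab_frame(n); cv2.imwrite(f'pics/{name}.png',p[:,:,::-1]); np.save(f'pics/{name}_d.npy',d); return p,d
def pts(n,d):
    c=imaging.camera_info(n);R=np.array(c['R']);t=np.array(c['t'])
    v,u=np.mgrid[:d.shape[0],:d.shape[1]]
    X=np.stack([(u-c['cx'])/c['fx']*d,(v-c['cy'])/c['fy']*d,d],-1)
    return (X-t)@R
E
python3 - <<'E'
from h import *
print(state())
for n in('side','top'):
    grab(n,n+'0'); print(n,imaging.camera_info(n))
grab('wrist','wrist0')
E
```

```text
pics
{'time_s': 0.0, 'qpos': array([-7.58043618e+01,  1.83519777e+01,  8.97063712e+01, -7.82099527e-04,
        7.20440444e+01, -1.14531429e+00]), 'qvel': array([-0.00192587, -0.07638524, -0.04781114,  0.0219743 , -0.06192966,
       -0.01146187]), 'effort': array([-1.46188762e-03, -4.12465310e+01, -2.31974548e+01,  7.25170271e-02,
        4.59424895e-02, -1.48037807e-04]), 'ee_pos': array([ 152.00138989, -554.01970579,  213.11714757]), 'ee_rot': array([-9.01023878e+01,  1.30322956e-03, -1.64658807e+02]), 'force': array([-0.49767704, -0.16726112, -0.16577487]), 'torque': array([ 0.0688123 , -0.01013962, -0.01561432]), 'gripper_width': 91.48809559048111}
side {'fx': 366.55044741217364, 'fy': 366.55044741217364, 'cx': 254.74166012150008, 'cy': 188.3677473752911, 'R': array([[ 9.92755522e-01, -1.20150341e-01,  6.07503417e-04],
       [-7.73144059e-02, -6.42672837e-01, -7.62229695e-01],
       [ 9.19725837e-02,  7.56660770e-01, -6.47306360e-01]]), 't': array([-602.24339417,  129.51006675, 1146.11979405])}
top {'fx': 382.02446837817035, 'fy': 382.02446837817035, 'cx': 253.79826894062194, 'cy': 195.06254997088683, 'R': array([[ 0.0286088 , -0.99957531,  0.00554482],
       [-0.97297467, -0.02911815, -0.22906859],
       [ 0.22913276,  0.0011584 , -0.97339449]]), 't': array([ -34.01143783,  598.00950325, 1166.14581077])}
```

View pics/side0.png

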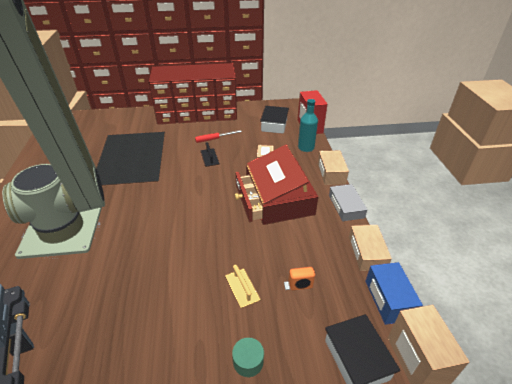

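View pics/top0.png

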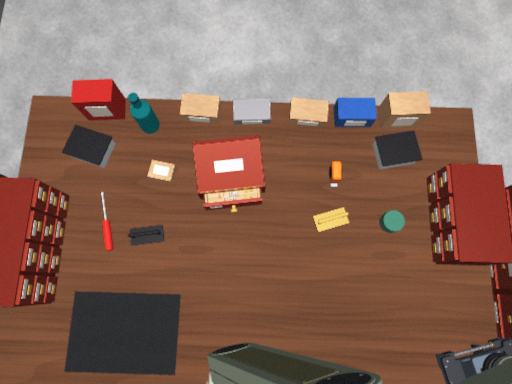

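The side view shows the open drawer with its knob at about (238,196) and the brass pull at (242,288). In the top view the unit is at (230,170), the paper at (229,166), the knob at (234,209), the brass pull at (331,219) and the black pull at (147,235). Next I'll measure positions.

```bash
python3 - <<'E'
from h import *
T=cv2.imread('pics/top0.png');d=np.load('pics/top0_d.npy');P=pts('top',d)
hsv=cv2.cvtColor(T,cv2.COLOR_BGR2HSV)
def reg(x0,x1,y0,y1):
    m=np.zeros(d.shape,bool);m[y0:y1,x0:x1]=1;return m
# brass
m=reg(305,360,200,240)&(hsv[...,0]>18)&(hsv[...,0]<35)&(hsv[...,1]>110)&(hsv[...,2]>120)
print('brass n',m.sum())
for nm,lo,hi in(('plate',-5,14),('bar',28,60)):
    q=P[m&(P[...,2]>lo)&(P[...,2]<hi)]
    r=cv2.minAreaRect(q[:,:2].astype(np.float32)); b=cv2.boxPoints(r)
    c=q[:,:2].mean(0);w,V=np.linalg.eigh(np.cov((q[:,:2]-c).T))
    print(nm,len(q),q.mean(0),np.median(q[:,2]),r,'long dir',V[:,1],np.degrees(np.arctan2(V[1,1],V[0,1])))
# paper
m=reg(205,255,150,182)&(hsv[...,1]<60)&(hsv[...,2]>150)
q=P[m];c=q.mean(0);print('paper',m.sum(),c);
w,V=np.linalg.eigh(np.cov((q-c).T));print('axes',V.T,np.sqrt(w*12))
# flap
m=reg(197,262,142,186)&(hsv[...,1]>100)&(P[...,2]>80)
q=P[m];
for _ in range(3):
    A=np.c_[q[:,:2],np.ones(len(q))];s=np.linalg.lstsq(A,q[:,2],rcond=None)[0];e=q[:,2]-A@s;q=q[abs(e)<4]
n=np.array([-s[0],-s[1],1]);n/=np.linalg.norm(n);print('flap n',n,len(q),'tilt',np.degrees(np.arccos(n[2])),'dir',np.degrees(np.arctan2(-n[1],-n[0])),s,'z at paper',np.r_[c[:2],1]@s)
r=cv2.minAreaRect(q[:,:2].astype(np.float32));print(r,q[:,2].min(),q[:,2].max())
# knob
m=reg(225,245,202,216)
for v in range(203,216): print(v,[tuple(P[v,u].astype(int)) for u in range(231,238)])
q=P[reg(230,290,240,330)];print('table z',np.median(q[:,2]))
E
python3 - <<'E'
import cv2
a=cv2.imread('pics/top0.png')[125:250,185:365];cv2.imwrite('pics/c1.png',cv2.resize(a,None,fx=4.4,fy=4.4,interpolation=2))
b=cv2.imread('pics/side0.png')[135:315,220:330];cv2.imwrite('pics/c2.png',cv2.resize(b,None,fx=3.3,fy=3.3,interpolation=2))
E
```

```text
brass n 541
plate 427 [ 537.6127654  -276.19850766    5.25966497] 5.34626212714415 ((540.4457397460938, -280.30828857421875), (57.33633041381836, 117.95445251464844), 18.297143936157227) long dir [-0.3157417   0.94884518] 108.40559532034871
bar 109 [ 536.73977016 -275.20287105   42.2060631 ] 42.0038351980092 ((537.1956787109375, -275.583251953125), (12.091596603393555, 100.45926666259766), 17.788347244262695) long dir [-0.30966696  0.95084509] 108.0391608897297
paper 345 [681.35002854  66.7377312  119.97596775]
axes [[ 0.37012845  0.04710102 -0.92778576]
 [ 0.91858884  0.13040699  0.37307984]
 [-0.13856219  0.99034111 -0.00500086]] [ 8.78252563 37.54352846 91.41760957]
flap n [ 0.05482261 -0.001213    0.99849537] 102 tilt 3.1434497849275145 dir 178.73248423345552 [-5.49052236e-02  1.21482930e-03  1.60323504e+02] z at paper 122.99490346951157
((689.65771484375, 64.82136535644531), (14.388384819030762, 201.73892211914062), 6.507246971130371) 118.81325544982089 126.19205718208036
203 [(np.int64(570), np.int64(56), np.int64(67)), (np.int64(570), np.int64(52), np.int64(67)), (np.int64(570
[... 3357 characters left out ...]
p.int64(550), np.int64(38), np.int64(1))]
214 [(np.int64(547), np.int64(58), np.int64(0)), (np.int64(547), np.int64(55), np.int64(0)), (np.int64(547), np.int64(52), np.int64(-2)), (np.int64(547), np.int64(48), np.int64(-1)), (np.int64(547), np.int64(45), np.int64(-2)), (np.int64(547), np.int64(41), np.int64(-1)), (np.int64(547), np.int64(38), np.int64(2))]
215 [(np.int64(543), np.int64(58), np.int64(0)), (np.int64(543), np.int64(55), np.int64(0)), (np.int64(544), np.int64(51), np.int64(-2)), (np.int64(544), np.int64(48), np.int64(-1)), (np.int64(543), np.int64(45), np.int64(1)), (np.int64(544), np.int64(41), np.int64(0)), (np.int64(542), np.int64(38), np.int64(7))]
table z 0.6340146514450377
```

View pics/c1.png

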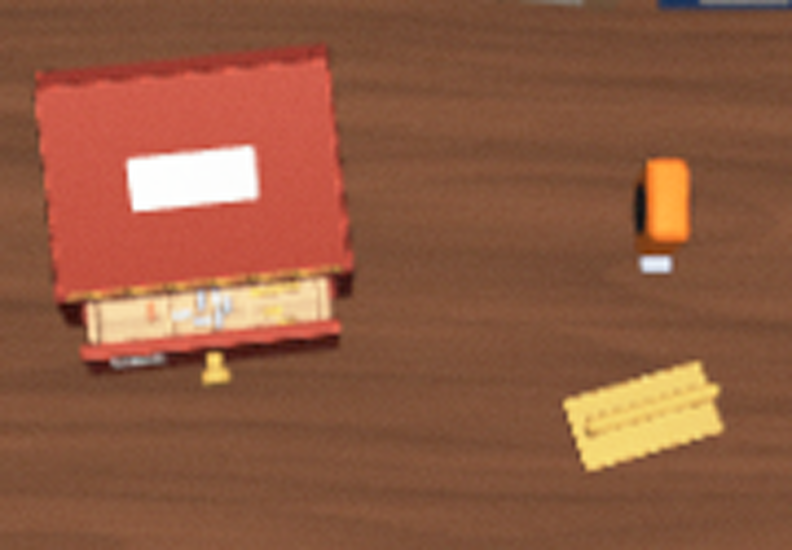

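View pics/c2.png

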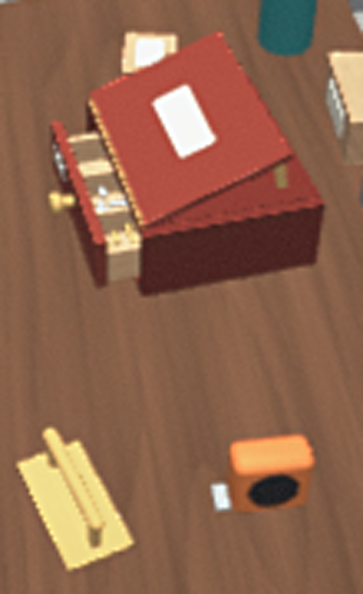

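```bash
python3 - <<'E'
from h import *
rng=np.random.default_rng(0)
for n,box in(('top',(195,265,135,195)),('side',(245,312,145,205))):
    T=cv2.imread(f'pics/{n}0.png');d=np.load(f'pics/{n}0_d.npy');P=pts(n,d)
    hsv=cv2.cvtColor(T,cv2.COLOR_BGR2HSV)
    m=np.zeros(d.shape,bool);m[box[2]:box[3],box[0]:box[1]]=1
    pm=m&(hsv[...,1]<60)&(hsv[...,2]>150)&(P[...,2]>90)
    fm=m&(P[...,2]>70)&(P[...,0]<800)&((hsv[...,0]<8)|(hsv[...,0]>172)|pm)
    q=P[fm];best=0
    for _ in range(500):
        a,b,c=q[rng.choice(len(q),3,False)];nn=np.cross(b-a,c-a);nn/=np.linalg.norm(nn)+1e-9
        k=abs((q-a)@nn)<3
        if k.sum()>best:best=k.sum();K=k
    g=q[K];c=g.mean(0);nn=np.linalg.svd(g-c,full_matrices=False)[2][2];nn*=np.sign(nn[2])
    print(n,len(q),best,'n',nn,'tilt',np.degrees(np.arccos(nn[2])),'yaw',np.degrees(np.arctan2(-nn[1],-nn[0])))
    pc=P[pm].mean(0);pp=P[pm];w,V=np.linalg.eigh(np.cov(pp[:,:2].T));v=V[:,1]*np.sign(V[1,1])
    print('paper',pm.sum(),pc,'plane dist',(pc-c)@nn,'yaw',np.degrees(np.arctan2(-v[0],v[1])))
    r=cv2.minAreaRect(((g-c)@np.stack([np.cross([-.139,.990,0],nn),[-.139,.99,0]]).T).astype(np.float32));
    X=np.cross([-.139,.990,0],nn);print('flap rect',r,'centre',c+r[0][0]*X+r[0][1]*np.array([-.139,.99,0]))
    br=m&(hsv[...,0]>15)&(hsv[...,0]<35)&(hsv[...,1]>110)
E
```

```text
top 3361 2388 n [-0.37156875 -0.058376    0.92656835] tilt 22.093950657895263 yaw 8.928577565951608
paper 345 [681.35002854  66.7377312  119.97596775] plane dist 0.6254961288641576 yaw 7.946228621796553
flap rect ((-1.26141357421875, -0.00684356689453125), (148.61375427246094, 209.89341735839844), 0.11050557345151901) centre [680.96620299  67.61612898 119.20236663]
side 2558 1891 n [-0.36551775 -0.05417781  0.92922631] tilt 21.685469389842304 yaw 8.431115450699394
paper 234 [677.52866185  49.38556216 131.11523401] plane dist 13.842217642027775 yaw -10.16681087545067
flap rect ((-25.96208953857422, 7.922355651855469), (197.42039489746094, 213.92486572265625), 0.15489549934864044) centre [658.12742636  60.32693663 109.20093125]
```

```bash
cat >> h.py <<'E'
def R_of(e): return Ro.from_euler('xyz',e,degrees=True)
def delta(p,e):
    s=state();R=R_of(s['ee_rot']);d=R.inv().apply(np.array(p)-s['ee_pos'])/10
    w=(R.inv()*R_of(e)).as_rotvec(degrees=True)
    print('delta cm',d.round(2),'twist',w.round(2),'| |',np.linalg.norm(d).round(1),np.linalg.norm(w).round(1))
def st():
    s=state();print({k:np.round(s[k],2) for k in('time_s','ee_pos','ee_rot','force','gripper_width','qpos')})
E
python3 - <<'E'
from h import *
delta([495,41,213],[-90,0,-171.8])
E
```

```text
delta cm [-48.82   0.1  -48.32] twist [0.07 7.14 0.  ] | | 68.7 7.1
```

```bash
python3 -m pendant '[{"delta_pos":[-2,0,-2],"twist":[0,2,0],"grip":0},{"delta_pos":[-5.5,0,-5.5],"twist":[0,4,0],"grip":0},{"delta_pos":[-9,0,-9],"twist":[0,6,0],"grip":0},{"delta_pos":[-12.5,0,-12.5],"twist":[0,7.1,0],"grip":0},{"delta_pos":[-16,0,-16],"twist":[0,7.1,0],"grip":0}]'; python3 -c "
from h import *
delta([495,41,213],[-90,0,-171.8])"
```

```text
time_s: 0.65
ee_pos: [264.5, -356.0, 213.7]
ee_rot: [-90.0, 0.0, -171.8]
force: [2.4, -0.0, -0.5]
gripper_width: 54.0
delta cm [-28.46   0.09 -36.02] twist [ 0.01 -0.03 -0.01] | | 45.9 0.0
```

```bash
python3 -m pendant '[{"delta_pos":[-3,0,-3.7],"twist":[0,0,0],"grip":0},{"delta_pos":[-6,0,-7.5],"twist":[0,0,0],"grip":0},{"delta_pos":[-9,0,-11.2],"twist":[0,0,0],"grip":0},{"delta_pos":[-12,0,-15],"twist":[0,0,0],"grip":0},{"delta_pos":[-15,0,-19],"twist":[0,0,0],"grip":0}]'; python3 -c "
from h import *
delta([495,41,213],[-90,0,-171.8])"
```

```text
time_s: 1.15
ee_pos: [385.9, -146.6, 214.0]
ee_rot: [-90.0, 0.0, -171.8]
force: [1.5, -1.3, 0.0]
gripper_width: 14.0
delta cm [-13.48   0.1  -17.01] twist [-0.03  0.02 -0.02] | | 21.7 0.0
```

```bash
python3 -m pendant '[{"delta_pos":[-3,0,-3.7],"twist":[0,0,0],"grip":0},{"delta_pos":[-6,0,-7.5],"twist":[0,0,0],"grip":0},{"delta_pos":[-9,0,-11.2],"twist":[0,0,0],"grip":0},{"delta_pos":[-12,0,-15],"twist":[0,0,0],"grip":0},{"delta_pos":[-13.2,0,-16.7],"twist":[0,0,0],"grip":0}]'; python3 -c "
from h import *
delta([495,41,32],[-90,0,-171.8])"
```

```text
time_s: 1.65
ee_pos: [493.6, 39.2, 213.6]
ee_rot: [-90.1, 0.0, -171.6]
force: [-0.1, -0.7, 0.4]
gripper_width: 0.4
delta cm [-0.16 18.16 -0.14] twist [ 0.05  0.22 -0.04] | | 18.2 0.2
```

```bash
python3 -m pendant '[{"delta_pos":[-0.1,4,-0.1],"twist":[0,0,0],"grip":0},{"delta_pos":[-0.1,8.5,-0.1],"twist":[0,0,0],"grip":0},{"delta_pos":[-0.1,13,-0.1],"twist":[0,0,0],"grip":0},{"delta_pos":[-0.1,17,-0.1],"twist":[0,0,0],"grip":0},{"delta_pos":[-0.1,18,-0.1],"twist":[0,0,0],"grip":0}]'; python3 - <<'E'
from h import *
st()
p,d=grab('top','top1'); cv2.imwrite('pics/c3.png',cv2.resize(p[130:250,180:300,::-1],None,fx=5,fy=5)) 
p,d=grab('side','side1'); cv2.imwrite('pics/c4.png',cv2.resize(p[110:250,180:330,::-1],None,fx=4,fy=4)) 
E
```

```text
time_s: 2.15
ee_pos: [489.3, 36.8, 30.2]
ee_rot: [-90.0, -0.5, -171.7]
force: [0.1, 0.1, -0.2]
gripper_width: 0.4
{'time_s': np.float64(2.15), 'ee_pos': array([489.3 ,  36.85,  30.16]), 'ee_rot': array([ -90.04,   -0.52, -171.75]), 'force': array([ 0.08,  0.06, -0.25]), 'gripper_width': np.float64(0.4), 'qpos': array([ 2.970e+00,  2.250e+01,  1.143e+02, -1.000e-02,  4.372e+01,
        8.472e+01])}
```

View pics/c4.png

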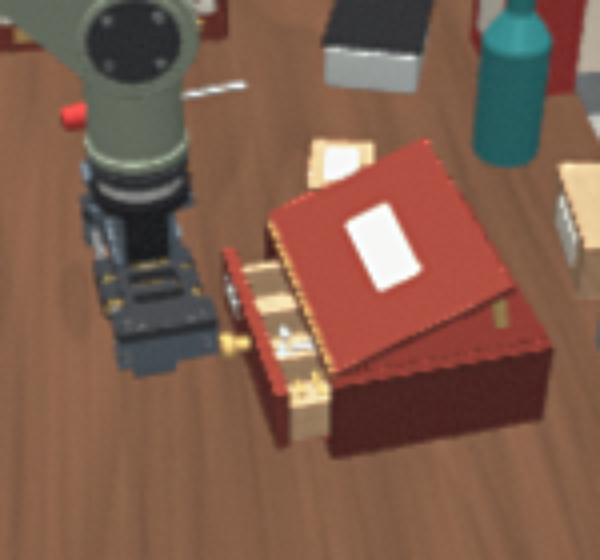

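View pics/c3.png

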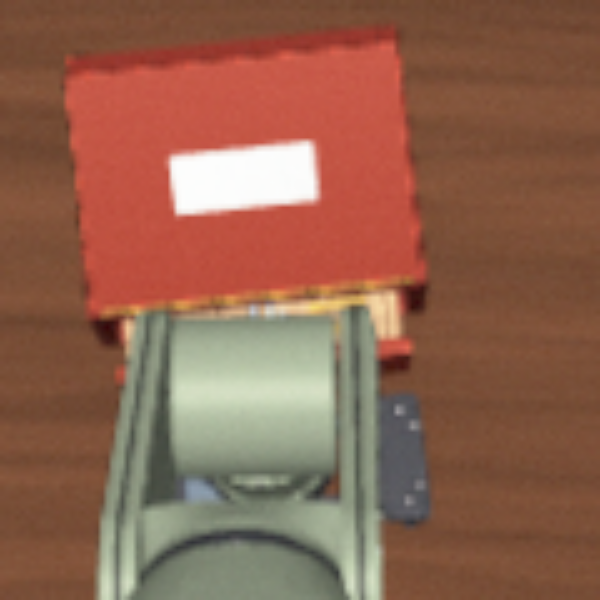

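```bash
python3 -m pendant '[{"delta_pos":[-1.5,-0.3,-0.3],"twist":[0,0,0],"grip":0},{"delta_pos":[-3.2,-0.3,-0.3],"twist":[0,0,0],"grip":0},{"delta_pos":[-4.4,-0.3,-0.3],"twist":[0,0,0],"grip":0},{"delta_pos":[-5.4,-0.3,-0.3],"twist":[0,0,0],"grip":0},{"delta_pos":[-6.4,-0.3,-0.3],"twist":[0,0,0],"grip":0}]';python3 -m pendant '[{"delta_pos":[-0.4,0,0],"twist":[0,0,0],"grip":0},{"delta_pos":[-0.8,0,0],"twist":[0,0,0],"grip":0},{"delta_pos":[-1.1,0,0],"twist":[0,0,0],"grip":0},{"delta_pos":[-1.4,0,0],"twist":[0,0,0],"grip":0},{"delta_pos":[-1.6,0,0],"twist":[0,0,0],"grip":0}]'
```

```text
time_s: 2.75
ee_pos: [556.3, 49.1, 37.9]
ee_rot: [-90.0, 0.0, -171.8]
force: [-2.3, -1.0, 1.1]
gripper_width: 0.3
time_s: 3.25
ee_pos: [571.6, 51.4, 36.8]
ee_rot: [-90.0, -0.0, -171.8]
force: [-1.1, -1.2, 1.6]
gripper_width: 0.7
```

```bash
python3 -m pendant '[{"delta_pos":[-0.2,0,0],"twist":[0,0,0],"grip":0},{"delta_pos":[-0.4,0,0],"twist":[0,0,0],"grip":0},{"delta_pos":[-0.5,0,0],"twist":[0,0,0],"grip":0},{"delta_pos":[-0.6,0,0],"twist":[0,0,0],"grip":0},{"delta_pos":[-0.6,0,0],"twist":[0,0,0],"grip":0}]'; python3 - <<'E'
from h import *
p,d=grab('side','side2'); cv2.imwrite('pics/c5.png',cv2.resize(p[110:250,180:330,::-1],None,fx=4,fy=4)) 
E
```

```text
time_s: 3.75
ee_pos: [571.6, 51.5, 36.5]
ee_rot: [-90.0, -0.7, -171.7]
force: [-13.6, -2.9, 9.4]
gripper_width: 0.6
```

View pics/c5.png

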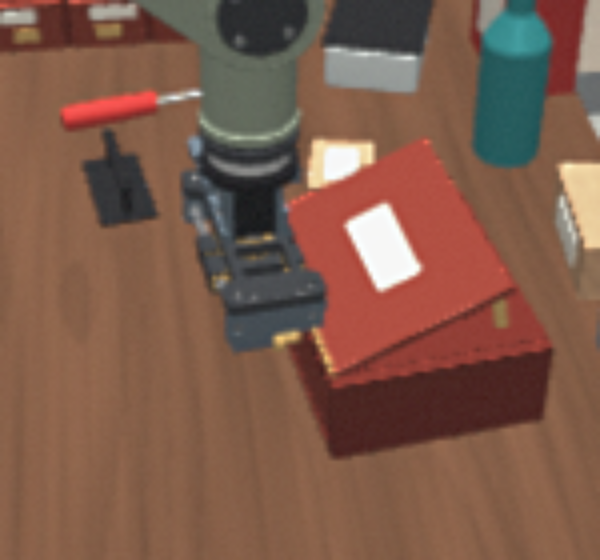

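The drawer looks flush and the arm has stalled at about 14 N. I'll back off and check it.

```bash
python3 -m pendant '[{"delta_pos":[2,0,0],"twist":[0,0,0],"grip":0},{"delta_pos":[5,0,0],"twist":[0,0,0],"grip":0},{"delta_pos":[8,0,0],"twist":[0,0,0],"grip":0},{"delta_pos":[9,-4,0],"twist":[0,0,0],"grip":50},{"delta_pos":[9,-9,2],"twist":[0,0,0],"grip":80}]'; python3 - <<'E'
from h import *
p,d=grab('side','side3'); cv2.imwrite('pics/c6.png',cv2.resize(p[120:230,200:330,::-1],None,fx=5,fy=5,interpolation=2)) 
delta([539,-278,150],[-90,0,-72])
p,d=grab('top','top3');P=pts('top',d);print([tuple(P[v,u].astype(int)) for v in (195,198,200,202,204) for u in range(231,237,2)])
cv2.imwrite('pics/c7.png',cv2.resize(p[130:250,180:300,::-1],None,fx=5,fy=5)) 
E
```

```text
time_s: 4.3
ee_pos: [488.0, 21.9, 122.7]
ee_rot: [-90.1, -0.3, -171.6]
force: [2.8, 0.1, -0.5]
gripper_width: 13.6
delta cm [-3.000e-02 -1.740e+00  3.004e+01] twist [ -0.83 -99.71  -0.41] | | 30.1 99.7
[(np.int64(494), np.int64(29), np.int64(507)), (np.int64(494), np.int64(25), np.int64(508)), (np.int64(494), np.int64(21), np.int64(508)), (np.int64(488), np.int64(29), np.int64(505)), (np.int64(488), np.int64(25), np.int64(505)), (np.int64(488), np.int64(21), np.int64(506)), (np.int64(483), np.int64(29), np.int64(507)), (np.int64(484), np.int64(25), np.int64(506)), (np.int64(484), np.int64(21), np.int64(507)), (np.int64(480), np.int64(29), np.int64(505)), (np.int64(479), np.int64(25), np.int64(506)), (np.int64(480), np.int64(21), np.int64(505)), (np.int64(476), np.int64(29), np.int64(504)), (np.int64(476), np.int64(25), np.int64(503)), (np.int64(476), np.int64(21), np.int64(502))]
```

View pics/c6.png

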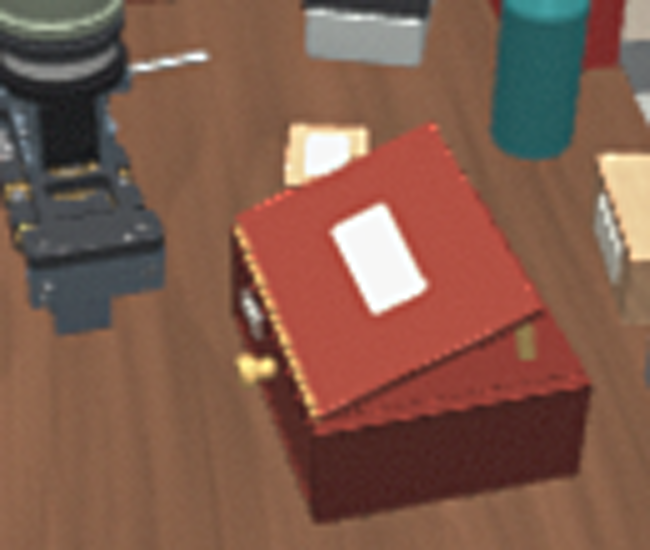

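View pics/c7.png

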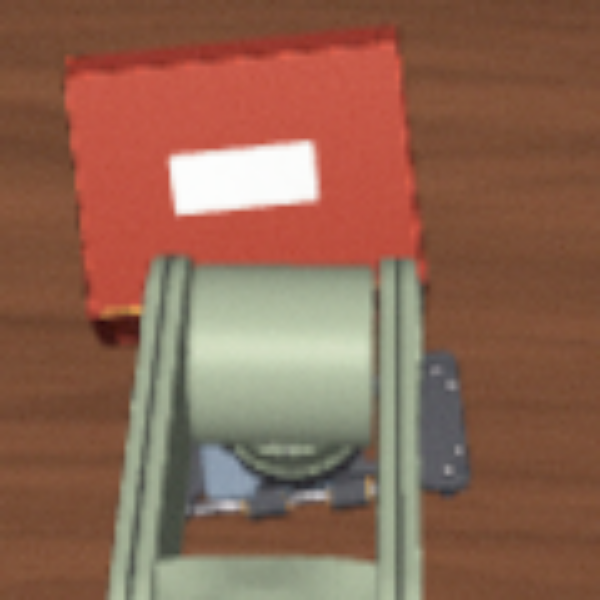

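```bash
python3 -m pendant '[{"delta_pos":[0,-1,2],"twist":[0,-8,0],"grip":80},{"delta_pos":[0,-2,6],"twist":[0,-16,0],"grip":80},{"delta_pos":[0,-2,10],"twist":[0,-24,0],"grip":80},{"delta_pos":[0,-2,15],"twist":[0,-32,0],"grip":80},{"delta_pos":[0,-2,19],"twist":[0,-40,0],"grip":80}]'; python3 -c "
from h import *
delta([539,-278,150],[-90,0,-72])"
```

```text
time_s: 4.9
ee_pos: [519.3, -169.1, 143.3]
ee_rot: [-89.9, 0.1, -131.4]
force: [0.6, 0.1, -0.5]
gripper_width: 61.3
delta cm [ 6.87 -0.66  8.68] twist [-1.400e-01 -5.943e+01  1.000e-02] | | 11.1 59.4
```

```bash
python3 -m pendant '[{"delta_pos":[2,-0.7,2.5],"twist":[0,-8,0],"grip":80},{"delta_pos":[4,-0.7,5],"twist":[0,-16,0],"grip":80},{"delta_pos":[6,-0.7,7.5],"twist":[0,-24,0],"grip":80},{"delta_pos":[6.9,-0.7,8.7],"twist":[0,-32,0],"grip":80},{"delta_pos":[6.9,-0.7,8.7],"twist":[0,-40,0],"grip":80}]';python3 -m pendant '[{"delta_pos":[0,0,0],"twist":[0,-8,0],"grip":80},{"delta_pos":[0,0,0],"twist":[0,-16,0],"grip":80},{"delta_pos":[0,0,0],"twist":[0,-19.4,0],"grip":80},{"delta_pos":[0,0,0],"twist":[0,-19.4,0],"grip":80},{"delta_pos":[0,0,0],"twist":[0,-19.4,0],"grip":80}]'; python3 - <<'E'
from h import *
p,d=grab('top','top4');P=pts('top',d)
cv2.imwrite('pics/c8.png',cv2.resize(p[130:250,180:360,::-1],None,fx=4.4,fy=4.4,interpolation=2))
hsv=cv2.cvtColor(p,cv2.COLOR_RGB2HSV)
for v in range(188,204): print(v,[tuple(int(k) for k in P[v,u]) for u in (222,228,231,233,235)])
p,d=grab('side','side4')
cv2.imwrite('pics/c9.png',cv2.resize(p[140:320,210:330,::-1],None,fx=3.3,fy=3.3,interpolation=2))
w,d=grab('wrist','wrist4'); s=state();print(s['ee_pos'],s['ee_rot'],imaging.camera_info('wrist'))
E
```

```text
time_s: 5.4
ee_pos: [538.3, -279.0, 149.6]
ee_rot: [-89.9, -0.1, -91.6]
force: [0.1, 0.4, 0.2]
gripper_width: 72.8
time_s: 5.9
ee_pos: [537.7, -276.5, 150.0]
ee_rot: [-90.0, -0.0, -72.4]
force: [0.6, -0.1, 0.0]
gripper_width: 72.8
188 [(613, 85, 93), (613, 66, 94), (614, 56, 91), (614, 50, 91), (614, 44, 92)]
189 [(609, 84, 95), (611, 66, 89), (612, 57, 84), (612, 50, 85), (612, 44, 88)]
190 [(607, 85, 91), (608, 66, 86), (609, 56, 83), (610, 50, 81), (611, 44, 77)]
191 [(606, 85, 82), (607, 66, 77), (608, 57, 75), (611, 51, 65), (612, 45, 60)]
192 [(606, 87, 65), (608, 68, 59), (610, 58, 54), (610, 52, 53), (611, 45, 50)]
193 [(606, 87, 53), (608, 68, 45), (609, 59, 43), (609, 52, 46), (611, 46, 37)]
194 [(606, 88, 40), (607, 69, 35), (605, 58, 47), (605, 52, 46), (610, 46, 26)]
195 [(604, 89, 32), (608, 70, 16), (602, 58, 46), (602, 51, 47), (612, 47, 5)]
196 [(605, 90, 14), (608, 71, 5), (598, 58, 47), (597, 51, 50), (610, 47, -3)]
197 [(604, 91, 4), (605, 71, 0), (595, 58, 47), (594, 51, 49), (595, 45, 47)]
198 [(601, 91, 0), (601, 71, 1), (591, 57, 50), (591, 51, 51), (593, 45, 43)]
199 [(596, 91, 6), (598, 71, 0), (588, 57, 48), (588, 51, 47), (590, 45, 40)]
200 [(593, 91, 3), (594, 70, 4), (587, 58, 34), (588, 52, 30), (596, 47, 0)]
201 [(590, 91, 1), (591, 70, 1), (590, 60, 5), (592, 53, 0), (592, 47, 0)]
202 [(586, 90, 5), (588, 70, 0), (587, 60, 4), (588, 53, -1), (588, 46, 0)]
203 [(583, 90, 3), (584, 70, 0), (584, 60, 2), (584, 53, 2), (585, 46, -1)]
[ 537.4889451  -276.45520464  150.26370461] [-8.99870694e+01 -1.44303748e-02 -7.23985158e+01] {'fx': 297.3186396354542, 'fy': 297.3186396354542, 'cx': 257.1855480093402, 'cy': 193.07528545199608, 'R': array([[ 9.53182378e-01,  3.02395911e-01,  2.60110927e-04],
       [ 2.94135207e-01, -9.27342801e-01,  2.31343488e-01],
       [ 7.01985369e-02, -2.20436028e-01, -9.72872100e-01]]), 't': array([-427.95826792, -425.48786203,  228.85987417])}
```

View pics/c8.png

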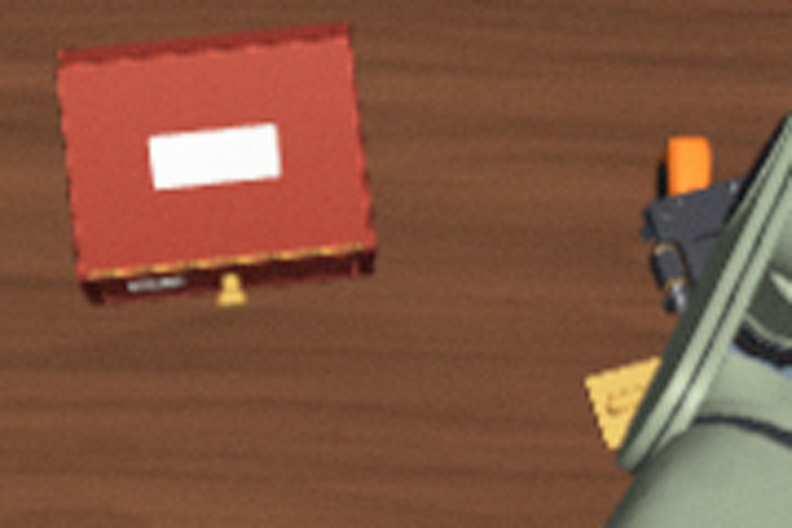

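View pics/c9.png

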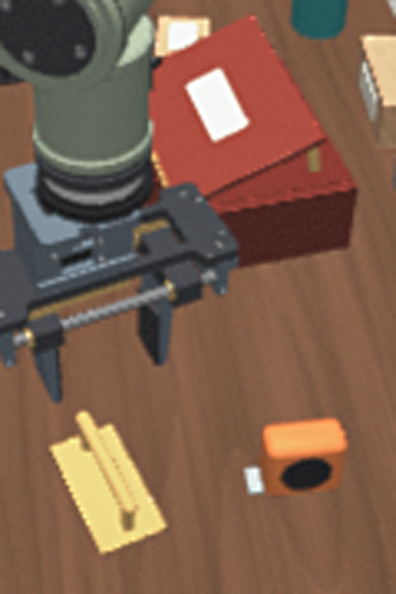

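View pics/wrist4.png

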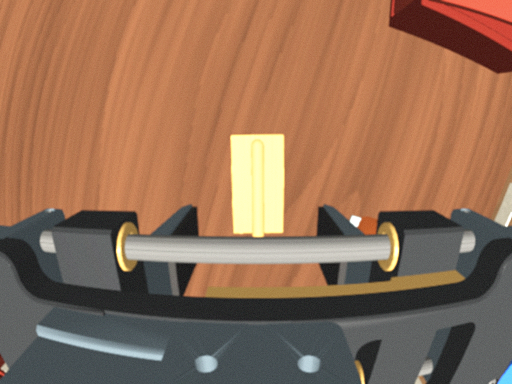

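```bash
python3 - <<'E'
from h import *
d=np.load('pics/top4_d.npy');P=pts('top',d)
ux=np.array([np.cos(np.radians(8.2)),np.sin(np.radians(8.2))]);uy=np.array([-ux[1],ux[0]])
a=(P[...,:2]-[681,67])@ux;b=(P[...,:2]-[681,67])@uy
m=(a>-95)&(a<-50)&(P[...,2]>12)&(P[...,2]<62)
for lo in range(-115,115,10):
    k=m&(b>=lo)&(b<lo+10); print(lo,k.sum(),np.median(a[k]).round(1) if k.sum() else None)
# bar in wrist image
c=imaging.camera_info('wrist');w=cv2.imread('pics/wrist4.png')
hsv=cv2.cvtColor(w,cv2.COLOR_BGR2HSV)
R=np.array(c['R']);t=np.array(c['t']);C=-R.T@t
def ray(u,v,z):
    x,y=u-c['cx'],v-c['cy'];r=np.hypot(x,y);th=r/c['fx'];dd=R.T@np.array([x/r*np.sin(th),y/r*np.sin(th),np.cos(th)]);return C+dd*(z-C[2])/dd[2]
for u,v,z in((257.5,140,43),(257.5,170,43),(257.5,200,43),(257.5,230,43),(231,135,5),(283,134,5),(284,234,5),(233,234,5)):print(u,v,ray(u,v,z).round(1))
E
```

```text
-115 3 -72.2
-105 12 -72.5
-95 8 -71.8
-85 12 -71.9
-75 9 -71.8
-65 12 -72.0
-55 12 -71.1
-45 10 -71.8
-35 10 -71.4
-25 12 -71.6
-15 16 -72.5
-5 27 -82.8
5 20 -73.6
15 10 -71.5
25 11 -71.3
35 12 -71.3
45 11 -71.5
55 10 -71.4
65 12 -71.6
75 9 -70.8
85 11 -71.3
95 9 -71.8
105 5 -71.3
257.5 140 [ 522.  -229.2   43. ]
257.5 170 [ 530.6 -256.3   43. ]
257.5 200 [ 539.5 -284.2   43. ]
257.5 230 [ 548.8 -313.7   43. ]
231 135 [ 494.2 -234.4    5. ]
283 134 [ 546.4 -216.7    5. ]
284 234 [ 583.5 -322.9    5. ]
233 234 [ 528.  -340.4    5. ]
```

```bash
python3 - <<'E'
import cv2
a=cv2.imread('pics/wrist4.png')[120:250,210:310];cv2.imwrite('pics/c10.png',cv2.resize(a,None,fx=4.5,fy=4.5,interpolation=2))
E
```

```text
(no output)
```

View pics/c10.png

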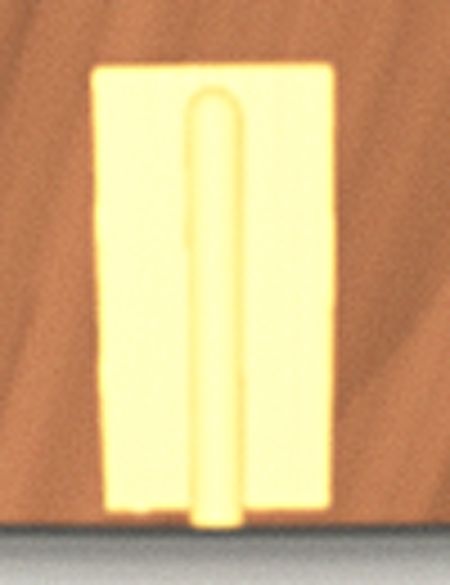

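```bash
python3 -c "
from h import *
delta([538,-277.5,18],[-90,0,-71.8])"
```

```text
delta cm [1.100e-01 1.323e+01 1.000e-02] twist [-0.01 -0.6   0.01] | | 13.2 0.6
```

```bash
python3 -m pendant '[{"delta_pos":[0.1,3,0],"twist":[0,-0.6,0],"grip":75},{"delta_pos":[0.1,6.5,0],"twist":[0,-0.6,0],"grip":75},{"delta_pos":[0.1,10,0],"twist":[0,-0.6,0],"grip":70},{"delta_pos":[0.1,12.5,0],"twist":[0,-0.6,0],"grip":70},{"delta_pos":[0.1,13.2,0],"twist":[0,-0.6,0],"grip":70}]' 20;python3 -m pendant '[{"delta_pos":[0,0,0],"twist":[0,0,0],"grip":50},{"delta_pos":[0,0,0],"twist":[0,0,0],"grip":30},{"delta_pos":[0,0,0],"twist":[0,0,0],"grip":20},{"delta_pos":[0,0,0],"twist":[0,0,0],"grip":15},{"delta_pos":[0,0,0],"twist":[0,0,0],"grip":10}]' 20;python3 -c "
from h import *
st()"
```

```text
time_s: 6.55
ee_pos: [535.8, -276.4, 15.5]
ee_rot: [-90.2, 0.2, -71.8]
force: [-0.8, 0.3, -0.1]
gripper_width: 63.9
time_s: 7.05
ee_pos: [538.1, -277.7, 19.3]
ee_rot: [-89.9, -0.1, -71.8]
force: [-0.3, 0.6, -0.6]
gripper_width: 26.7
{'time_s': np.float64(7.05), 'ee_pos': array([ 538.07, -277.66,   19.32]), 'ee_rot': array([-8.994e+01, -8.000e-02, -7.176e+01]), 'force': array([-0.34,  0.6 , -0.57]), 'gripper_width': np.float64(26.67), 'qpos': array([-2.838e+01,  3.113e+01,  9.974e+01, -1.000e-02,  4.903e+01,
       -4.662e+01])}
```

```bash
python3 -m pendant '[{"delta_pos":[0,0,0],"twist":[0,0,0],"grip":0},{"delta_pos":[0,0,0],"twist":[0,0,0],"grip":0},{"delta_pos":[0,0,0],"twist":[0,0,0],"grip":0},{"delta_pos":[0,0,0],"twist":[0,0,0],"grip":0},{"delta_pos":[0,0,0],"twist":[0,0,0],"grip":0}]' 25; python3 -m pendant '[{"delta_pos":[0,-1,0],"twist":[0,0,0],"grip":0},{"delta_pos":[0,-3,0],"twist":[0,0,0],"grip":0},{"delta_pos":[0,-6,0],"twist":[0,0,0],"grip":0},{"delta_pos":[0,-9,0],"twist":[0,0,0],"grip":0},{"delta_pos":[0,-12,0],"twist":[0,0,0],"grip":0}]';python3 -m pendant '[{"delta_pos":[0,-3,0],"twist":[0,0,0],"grip":0},{"delta_pos":[0,-6,0],"twist":[0,0,0],"grip":0},{"delta_pos":[0,-6,0],"twist":[0,0,0],"grip":0},{"delta_pos":[0,-6,0],"twist":[0,0,0],"grip":0},{"delta_pos":[0,-6,0],"twist":[0,0,0],"grip":0}]';python3 - <<'E'
from h import *
st()
w,d=grab('wrist','wrist5');p,d=grab('side','side5')
cv2.imwrite('pics/c11.png',np.hstack([w[100:300,130:390,::-1],p[100:300,150:410,::-1]]))
E
```

```text
time_s: 7.55
ee_pos: [537.8, -277.4, 18.6]
ee_rot: [-90.0, -0.0, -71.8]
force: [-0.3, -0.2, 2.0]
gripper_width: 11.3
time_s: 8.05
ee_pos: [537.2, -277.2, 139.6]
ee_rot: [-90.0, 0.0, -71.8]
force: [1.0, 1.0, -2.0]
gripper_width: 11.4
time_s: 8.55
ee_pos: [536.6, -276.8, 196.6]
ee_rot: [-90.1, 0.1, -71.8]
force: [-0.6, 0.1, -2.4]
gripper_width: 11.3
{'time_s': np.float64(8.55), 'ee_pos': array([ 536.56, -276.83,  196.6 ]), 'ee_rot': array([-90.14,   0.14, -71.76]), 'force': array([-0.58,  0.13, -2.42]), 'gripper_width': np.float64(11.27), 'qpos': array([-2.838e+01,  2.163e+01,  8.715e+01, -1.000e-02,  7.142e+01,
       -4.662e+01])}
```

View pics/c11.png

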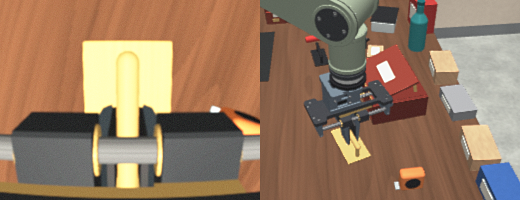

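```bash
cat >> h.py <<'E'
spot=np.array([681.2,67.2,119.5]);a=np.radians(8.3);b=np.radians(22)
X=np.array([np.cos(a)*np.cos(b),np.sin(a)*np.cos(b),np.sin(b)]);Y=np.array([-np.sin(a),np.cos(a),0]);N=np.cross(X,Y)
RT=Ro.from_matrix(np.stack([np.cross(-N,X),-N,X],1)); ET=RT.as_euler('xyz',degrees=True)
E
python3 - <<'E'
from h import *
print(ET,spot+78.6*N); delta(spot+78.6*N,ET)
E
```

```text
[-68.    0.  -81.7] [652.06432524  62.94956472 192.37665097]
delta cm [-28.67   0.43  21.59] twist [22.1   9.8  -2.04] | | 35.9 24.3
```

```bash
python3 -m pendant '[{"delta_pos":[-2,-1,1.5],"twist":[0,0,0],"grip":0},{"delta_pos":[-5.5,-2,4],"twist":[4.4,2,-0.4],"grip":0},{"delta_pos":[-9,-2,6.6],"twist":[8.8,4,-0.8],"grip":0},{"delta_pos":[-12.5,-2,9.2],"twist":[13.2,6,-1.2],"grip":0},{"delta_pos":[-16,-2,12],"twist":[17.6,8,-1.6],"grip":0}]'; python3 -c "
from h import *
delta(spot+78.6*N,ET)"
```

```text
time_s: 9.15
ee_pos: [601.1, -86.5, 217.3]
ee_rot: [-72.3, -0.3, -80.0]
force: [0.3, -1.1, -2.6]
gripper_width: 11.2
delta cm [-13.84   4.63   6.51] twist [ 4.29  1.7  -0.31] | | 16.0 4.6
```

```bash
python3 -m pendant '[{"delta_pos":[-3.5,0,1.6],"twist":[2,0.8,-0.1],"grip":0},{"delta_pos":[-7,1,3.2],"twist":[4.3,1.7,-0.3],"grip":0},{"delta_pos":[-10.5,3,5],"twist":[4.3,1.7,-0.3],"grip":0},{"delta_pos":[-13,4.2,6.1],"twist":[4.3,1.7,-0.3],"grip":0},{"delta_pos":[-13.8,4.6,6.5],"twist":[4.3,1.7,-0.3],"grip":0}]';  python3 -m pendant '[{"delta_pos":[0,0,0],"twist":[0,0,0],"grip":0},{"delta_pos":[0,0,0],"twist":[0,0,0],"grip":0},{"delta_pos":[0,0,0],"twist":[0,0,0],"grip":0},{"delta_pos":[0,0,0],"twist":[0,0,0],"grip":0},{"delta_pos":[0,0,0],"twist":[0,0,0],"grip":0}]'; python3 - <<'E'
from h import *
delta(spot+48.6*N,ET)
w,d=grab('wrist','wrist6');p,d=grab('side','side6')
cv2.imwrite('pics/c12.png',cv2.resize(np.hstack([w[0:300,110:400,::-1],cv2.resize(p[90:220,200:326,::-1],(290,300))]),None,fx=1.35,fy=1.35))
E
```

```text
time_s: 9.65
ee_pos: [651.0, 63.8, 190.5]
ee_rot: [-68.3, -0.0, -81.4]
force: [-0.4, -1.2, -1.5]
gripper_width: 11.4
time_s: 10.15
ee_pos: [651.9, 60.2, 193.8]
ee_rot: [-68.0, -0.1, -81.7]
force: [0.0, -0.3, -2.2]
gripper_width: 11.4
delta cm [-0.28  3.15 -0.01] twist [0.01 0.07 0.05] | | 3.2 0.1
```

View pics/c12.png

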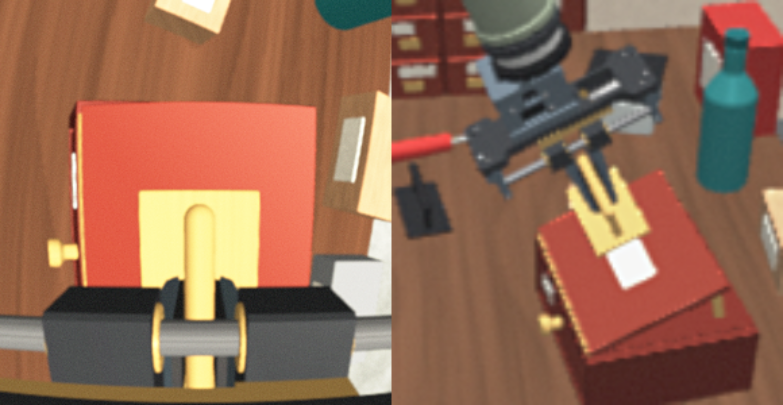

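```bash
python3 -m pendant '[{"delta_pos":[-0.1,1,0],"twist":[0,0,0],"grip":0},{"delta_pos":[-0.3,2.5,0],"twist":[0,0,0],"grip":0},{"delta_pos":[-0.3,4,0],"twist":[0,0,0],"grip":0},{"delta_pos":[-0.3,4.8,0],"twist":[0,0,0],"grip":0},{"delta_pos":[-0.3,5,0],"twist":[0,0,0],"grip":0}]';  python3 - <<'E'
from h import *
delta(spot+18.6*N,ET);st()
w,d=grab('wrist','wrist7');p,d=grab('side','side7')
cv2.imwrite('pics/c13.png',cv2.resize(np.hstack([w[0:300,110:400,::-1],cv2.resize(p[90:220,200:326,::-1],(290,300))]),None,fx=1.35,fy=1.35))
E
```

```text
time_s: 10.75
ee_pos: [669.5, 67.0, 144.5]
ee_rot: [-68.2, -0.0, -81.6]
force: [0.2, 0.6, -2.3]
gripper_width: 11.2
delta cm [0.14 0.89 0.14] twist [ 0.25  0.14 -0.01] | | 0.9 0.3
{'time_s': np.float64(10.75), 'ee_pos': array([669.52,  66.96, 144.48]), 'ee_rot': array([-6.825e+01, -5.000e-02, -8.156e+01]), 'force': array([ 0.23,  0.62, -2.27]), 'gripper_width': np.float64(11.22), 'qpos': array([  3.92,  20.35, 101.08,   2.71,  36.91,  -6.38])}
```

View pics/c13.png

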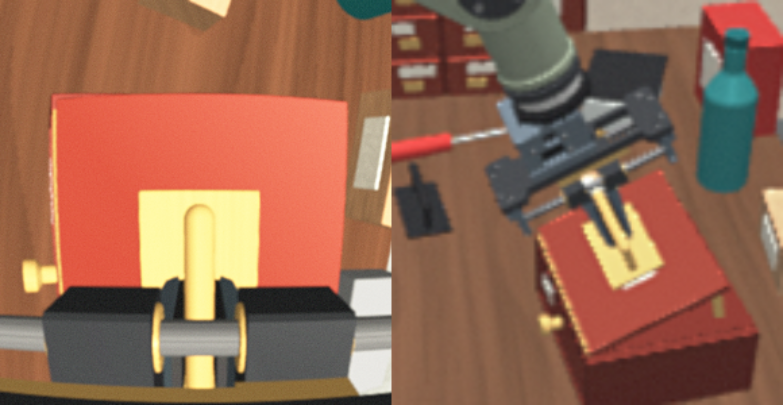

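```bash
python3 -m pendant '[{"delta_pos":[0,0.2,0],"twist":[0,0,0],"grip":0},{"delta_pos":[0,0.4,0],"twist":[0,0,0],"grip":0},{"delta_pos":[0,0.5,0],"twist":[0,0,0],"grip":0},{"delta_pos":[0,0.5,0],"twist":[0,0,0],"grip":0},{"delta_pos":[0,0.5,0],"twist":[0,0,0],"grip":0}]';  python3 -c "
from h import *
delta(spot+18.6*N,ET);st()"
```

```text
time_s: 11.35
ee_pos: [671.9, 67.1, 142.6]
ee_rot: [-68.0, -0.1, -81.6]
force: [0.5, 0.4, -1.9]
gripper_width: 11.6
delta cm [ 0.12  0.62 -0.01] twist [0.02 0.14 0.01] | | 0.6 0.1
{'time_s': np.float64(11.35), 'ee_pos': array([671.92,  67.09, 142.58]), 'ee_rot': array([-6.802e+01, -6.000e-02, -8.158e+01]), 'force': array([ 0.55,  0.44, -1.95]), 'gripper_width': np.float64(11.59), 'qpos': array([  3.92,  20.58, 101.1 ,   2.74,  36.42,  -6.4 ])}
```

```bash
python3 -m pendant '[{"delta_pos":[0.1,0.2,0],"twist":[0,0,0],"grip":0},{"delta_pos":[0.1,0.4,0],"twist":[0,0,0],"grip":0},{"delta_pos":[0.1,0.5,0],"twist":[0,0,0],"grip":0},{"delta_pos":[0.1,0.5,0],"twist":[0,0,0],"grip":0},{"delta_pos":[0.1,0.5,0],"twist":[0,0,0],"grip":0}]';  python3 - <<'E'
from h import *
delta(spot+18.6*N,ET);s=state();print('N force',s['force']@N,s['force'])
w,d=grab('wrist','wrist8');p,d=grab('side','side8')
cv2.imwrite('pics/c14.png',cv2.resize(np.hstack([w[0:300,110:400,::-1],cv2.resize(p[125:205,230:308,::-1],(290,300))]),None,fx=1.35,fy=1.35))
E
```

```text
time_s: 11.85
ee_pos: [673.9, 66.4, 137.7]
ee_rot: [-68.0, -0.1, -81.6]
force: [0.0, -0.1, -2.6]
gripper_width: 11.5
delta cm [0.03 0.1  0.  ] twist [0.05 0.14 0.01] | | 0.1 0.1
N force -2.44190852669024 [ 0.00489795 -0.14738699 -2.64032116]
```

View pics/c14.png

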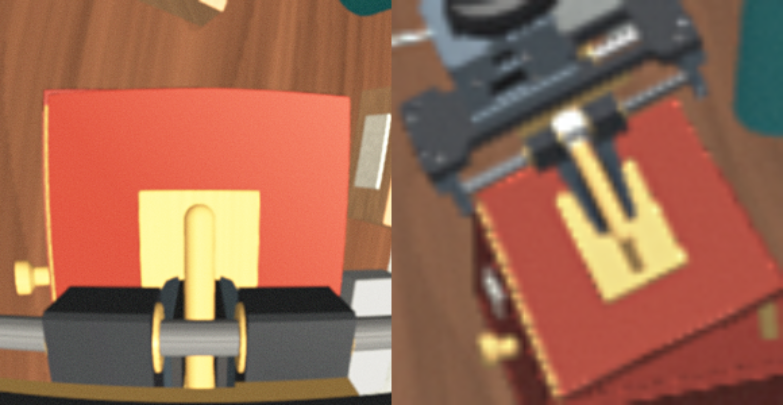

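```bash
python3 - <<'E'
from h import *
c=imaging.camera_info('wrist');R=np.array(c['R']);t=np.array(c['t']);C=-R.T@t
def ray(u,v,off):
    x,y=u-c['cx'],v-c['cy'];r=np.hypot(x,y);th=r/c['fx'];dd=R.T@np.array([x/r*np.sin(th),y/r*np.sin(th),np.cos(th)])
    o=spot+off*N;q=C+dd*((o-C)@N)/(dd@N);return np.round([(q-spot)@X,(q-spot)@Y],1)
f=lambda a,b:(a/1.35+110,b/1.35)
for nm,a,b,o in(('flap end L',47,91,0),('flap end R',349,98,0),('flap L at plate',51,190,0),('flap R at plate',347,190,0),('plate L',139,191,5),('plate R',260,191,5)):
    print(nm,ray(*f(a,b),o))
E
```

```text
flap end L [-75.7 105.6]
flap end R [ 73.1 102.2]
flap L at plate [-74.1  55.6]
flap R at plate [72.8 55.9]
plate L [-28.5  54.2]
plate R [27.7 54.3]
```

```bash
python3 -m pendant '[{"delta_pos":[0,0.1,0],"twist":[0,0,0],"grip":0},{"delta_pos":[0,0.15,0],"twist":[0,0,0],"grip":0},{"delta_pos":[0,0.2,0],"twist":[0,0,0],"grip":0},{"delta_pos":[0,0.2,0],"twist":[0,0,0],"grip":0},{"delta_pos":[0,0.2,0],"twist":[0,0,0],"grip":0}]';  python3 - <<'E'
from h import *
delta(spot+18.6*N,ET);s=state();print('N force',s['force']@N,s['force'])
E
```

```text
time_s: 12.45
ee_pos: [674.6, 66.5, 136.0]
ee_rot: [-68.0, -0.1, -81.6]
force: [-1.6, -0.2, -1.6]
gripper_width: 11.6
delta cm [ 0.03 -0.09 -0.  ] twist [0.03 0.14 0.01] | | 0.1 0.1
N force -0.9172425461496361 [-1.5700682  -0.16791912 -1.62677604]
```

Contact is just starting, so I'll press in small steps.

```bash
python3 -m pendant '[{"delta_pos":[0,0.05,0],"twist":[0,0,0],"grip":0},{"delta_pos":[0,0.1,0],"twist":[0,0,0],"grip":0},{"delta_pos":[0,0.1,0],"twist":[0,0,0],"grip":0},{"delta_pos":[0,0.1,0],"twist":[0,0,0],"grip":0},{"delta_pos":[0,0.1,0],"twist":[0,0,0],"grip":0}]';  python3 - <<'E'
from h import *
delta(spot+18.6*N,ET);s=state();print('N force',s['force']@N,s['force'])
E
```

```text
time_s: 12.95
ee_pos: [674.6, 66.5, 135.9]
ee_rot: [-68.0, -0.1, -81.6]
force: [-5.4, -0.8, 5.3]
gripper_width: 11.2
delta cm [ 0.03 -0.09 -0.  ] twist [0.03 0.14 0.01] | | 0.1 0.1
N force 6.965650820969732 [-5.42010884 -0.75327011  5.30183392]
```

```bash
for i in 1 2; do python3 -m pendant '[{"delta_pos":[0,0,0],"twist":[0,0,0],"grip":0},{"delta_pos":[0,0,0],"twist":[0,0,0],"grip":0},{"delta_pos":[0,0,0],"twist":[0,0,0],"grip":0},{"delta_pos":[0,0,0],"twist":[0,0,0],"grip":0},{"delta_pos":[0,0,0],"twist":[0,0,0],"grip":0}]'; done;  python3 - <<'E'
from h import *
delta(spot+18.6*N,ET);s=state();print('N force',s['force']@N,s['force'])
w,d=grab('wrist','wrist9');p,d=grab('side','side9');P=pts('side',d)
# plate top points seen beyond the fingers
hsv=cv2.cvtColor(p,cv2.COLOR_RGB2HSV)
L=np.stack([(P-spot)@X,(P-spot)@Y,(P-spot)@N],-1)
br=(hsv[...,0]>18)&(hsv[...,0]<32)&(hsv[...,1]>80)&(abs(L[...,0])<45)&(abs(L[...,1])<65)&(L[...,2]>-5)&(L[...,2]<14)
q=L[br];A=np.c_[q[:,:2],np.ones(len(q))];print('plate top fit dz/dx,dz/dy,z',len(q),np.linalg.lstsq(A,q[:,2],rcond=None)[0].round(3),'x rng',np.percentile(q[:,0],[1,99]),'y',np.percentile(q[:,1],[1,99]))
fl=(abs(L[...,0])<70)&(abs(L[...,1])<100)&((abs(L[...,0])>35)|(L[...,1]<-62))&(abs(L[...,2])<5)
q=L[fl];A=np.c_[q[:,:2],np.ones(len(q))];print('flap fit',len(q),np.linalg.lstsq(A,q[:,2],rcond=None)[0].round(3))
cv2.imwrite('pics/c15.png',cv2.resize(np.hstack([w[0:300,110:400,::-1],cv2.resize(p[125:225,230:328,::-1],(290,300))]),None,fx=1.35,fy=1.35))
E
```

```text
time_s: 13.45
ee_pos: [674.7, 66.5, 135.9]
ee_rot: [-68.0, -0.1, -81.6]
force: [-5.3, -0.8, 5.7]
gripper_width: 11.6
time_s: 13.95
ee_pos: [674.6, 66.5, 135.9]
ee_rot: [-68.0, -0.1, -81.6]
force: [-6.1, -0.1, 5.5]
gripper_width: 11.5
delta cm [ 0.03 -0.09 -0.  ] twist [0.03 0.14 0.01] | | 0.1 0.1
N force 7.4021328560308985 [-6.11834307 -0.09878845  5.53161664]
plate top fit dz/dx,dz/dy,z 248 [-0.006 -0.009  3.894] x rng [-27.33119763  27.09851512] y [-56.16488651  48.79129685]
flap fit 1087 [-0.004 -0.001 -0.811]
```

View pics/c15.png

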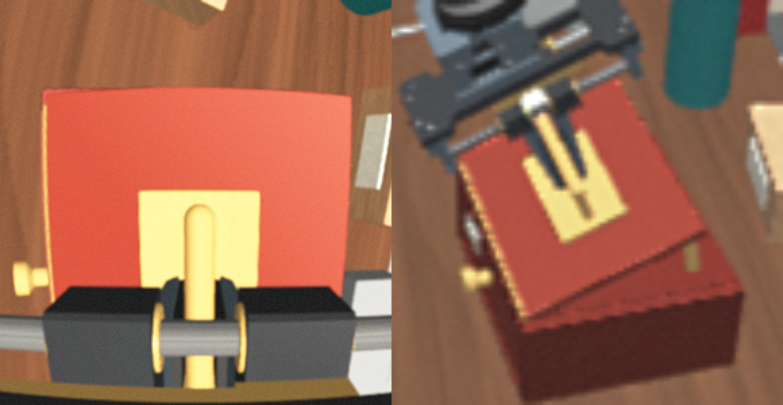

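The backplate lies flush with its top 4.7 mm above the flap face, centred to about 1 mm. The push is steady at about 9 N and the drawer is still shut, so I'm handing in.

```bash
python3 -c "
from h import *
print(job.job_done()); st()"
```

```text
the job is handed in; nothing more can be done
None
the job is handed in; nothing more can be done
```

The brass pull is pressed flush over the paper rectangle with the drawer shut, and I handed the job in at about 14 s while still gripping and pressing. The hand-in reported no verdict, and it ended readings, so the last second was not measured.

- **Drawer:** I pushed it shut by its knob with the closed fingers until it stalled at about 14 N. The top camera's depth then showed the drawer front level with the unit's front, to within about 1 mm. It still looked shut in the last pictures.
- **Pull:** I gripped the brass pull by its bar at 25 N and lifted it clear of the counter. I then tilted it about 22° to match the flap and pressed it on.
- **Last checks:**
  - **Flatness:** the backplate was flat on the flap to under 0.01 rad. Its top was 4.7 mm above the face, against 5 mm nominal.
  - **Position:** it was centred to about 1 mm.
  - **Force:** the wrist read about 7.4 N along the flap's normal. Adding the pull's weight, the contact force was about 9 N, and it held steady for a second.
- **Disagreement:** my first flap plane fit gave a wrong tilt of 3°. I replaced it with outlier-rejecting fits from two cameras, which agreed at 22°.
- **Other things:** I did not touch the black pull or the rest on purpose, and did not re-measure where they were.

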